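Stand the bath float ballast down in its purple holder

TASK

The blue-ended level float from the water bath has lead sealed in one of its two identical ends. Pick it up off its rest by the two steel swivel discs at its middle, so that it balances and swings in the grip until the heavy end hangs straight down, then lower it into the shallow purple holder, keeping hold until it is down, and leave it standing there upright on its heavy end. Leave the orange-ended float and the green swab pot where they are.

Things in the scene. Friction and masses are not known exactly. Their poses are not given: they have to be found in the camera images.
- float_mid (a point): Centre of the loose blue-ended float: white tube (x axis) with a 30 mm square blue cap on each end, 80 mm long, 0.11 to 0.18 kg; one cap hides lead. On an axle along y through this point sit two 20 mm steel discs, 42 mm over their outer faces; held by them the tube swivels freely, sweeping 43 mm round, so hold it near the fingertips. Lies level with its centre 45 mm up; 40 mm when standing.
- well (a point): Centre of the well floor of the fixed round purple holder: a shallow dish 80 mm across and 20 mm high. Its floor is 8 mm above the bench and at least 60 mm across; the wall rises 12 mm above the floor. The z axis points up.
- spare_mid (a point): Centre of a second loose float, the same but with orange caps: a bystander. Each float lies on a fixed white rest of its own (104 x 44 mm, along the tube), whose two saddles, 35 mm high, carry only the end caps; beside the discs there is free space down to its foot, 40 mm wide and 6 mm thick.
- pot: Loose green swab pot, 66 mm across and 85 mm high, with white swabs standing up to 122 mm. Origin at the centre of its underside. A bystander: to be left alone.
Mind the look-alikes: they are no part of the job. Leave any red look-alike of the part that bears float_mid alone.

How it is judged:
On the way, in this order (a step that is already met when the one before it is completed fails the run):
1. the blue-ended float is held in the fingers, clear of its rest, and hangs heavy end down (within 20 degrees) (height (world z) of float_mid above 0.08 m and angle between float_mid's own x axis and vertical below 0.35 rad and contact force between float and the fingers above 0.5 N), for 0.3 s.
2. still held, it is brought down into the purple holder, its foot within 12 mm of the well floor (z of float_mid in the frame of well below 0.052 m and horizontal distance between float_mid and well below 0.02 m and contact force between float and the fingers above 0.5 N), for 0.05 s.
At the end, for the whole second after the job is handed in: The blue-ended float stands released and at rest on the floor of the purple holder's well, heavy end down, upright within 10 degrees and within 16 mm of the well's centre; the orange-ended float and the green pot are within 20 mm of where they began (angle between float_mid's own x axis and vertical below 0.175 rad and horizontal distance between float_mid and well below 0.016 m and z of float_mid in the frame of well between 0.034 and 0.046 m and linear speed of float below 0.03 m/s and distance of each of spare_mid, pot from where it was at the start of the episode below 0.02 m); the robot touches nothing.
It fails at once if the orange-ended float is moved 20 mm or more (distance of spare_mid from where it was at the start of the episode above 0.02 m).
It fails at once if the green pot is moved 20 mm or more (distance of pot from where it was at the start of the episode above 0.02 m).
It also fails if it takes over 48 s, if anything falls off the work surface, if the arm or the gripper's body presses on something with over 40 N, if the wrist force passes 120 N, or if a joint passes its speed limit or range.

ROBOT

A 6-joint arm with a two-finger parallel gripper is mounted at the origin on the work surface. World frame = base frame: x ahead of the robot, y to its left, z up, the work surface at z = 0. Lengths are in m, angles in rad, forces in N, time in s.
With the tool pointing down it reaches from about 0.375 to 0.975 m from the base axis. Payload 3.8 kg.
Tool frame: the origin (TCP) lies midway between the tips of the shut fingers; the grasp point (between the pads) lies 19 mm behind it; z points along the fingers, y is the line along which they close (so a half turn about z gives the same grasp; the last joint's range is limited). The gripper opens to 85 mm and grips with 20 to 120 N. Pads are 22 mm wide; open, the fingers measure 114 mm over their backs; the gripper's body (76 mm by 85 mm) begins 54 mm behind the grasp point. The pads swing forward as they close: fully open they stand 13 mm farther back than shut.
Start: joints at [-1.272, 0.264, 1.604, -0, 1.274, -0.037], TCP at [0.222, -0.637, 0.231] pointing down, gripper open.
Joint ranges: [-2.63, 2.63], [-0.94, 2.18], [0.31, 2.57], [-1.31, 4.45], [0, 2.66], [-2.55, 2.55]. Speed limits (rad/s): [2.57, 2.57, 3.14, 3.14, 3.14, 3.14].

INTERFACE

Orientations are given as [roll, pitch, yaw] about the fixed x, y, z axes, in that order (R = Rz(yaw) Ry(pitch) Rx(roll)).
In Python, from plant import r, imaging gives the robot as it stands.
- The arm moves only by the shell command python3 -m pendant 'ROWS'. ROWS is JSON, a list of rows, each a list of 3 entries, a list of its own where there are three numbers: the shift along the tool's x, y, z each as a share of 3 cm, from -1 to 1, then the turn, a rotation vector about the tool's x, y, z each as a share of 0.08 rad, from -1 to 1, then the opening, from -1 (shut) to 1 (fully open). In form: [[[dx, dy, dz], [wx, wy, wz], hand], ...]. A call has 1 to 10 rows; each row shifts and turns the commanded pose from where the row before left it, along the tool's axes as they then stand; what a row does not reach is not made up. A row lasts 1/12 s, in which the tool goes at most 41.7 mm and 7.16 degrees, less where a joint would pass 70% of its speed; a pose out of reach is approached as far as the arm can. A call with a number of a shift or a turn outside -1 to 1 is refused whole. A call with a gripper value outside its range is refused whole. The fingers move at their own pace and stop on an object; the grip force is fixed at half the most. Time passes only in rows, so rows that do not move let the fingers close. It gives the time, the measured TCP pose, the force, the opening and the grip force at its end, in the units of the state.
- r.sense(): the state, without advancing time (a new reading comes with each control period).
- imaging.capture(name): name is "side" or "top" or "wrist"; returns a dict with "pixels" (420x560x3 uint8, blue, green, red), "range_z" (420x560 float32, m along the optical axis (not along the pixel's ray), 0 where there is no reading), "fx", "fy", "cx", "cy" (pixels), "T" (4x4, takes a point from camera to world coordinates); the wrist camera has in their place "T_tool_cam" (4x4, takes a point from camera to tool coordinates, whose origin is the TCP and whose axes are the flange's). Camera axes: x right, y down, z forward; pixel columns grow to the right and rows downward; lengths in m; the calibration is good to about 2 mm. A picture is of the moment at which its call begins: read the wrist's pose just before it.
- r.job_done(): hands the job in; it is judged then, once.
The state is a dict: "time_s": time; "q": joint angles; "joint_vel": joint speeds; "tau": joint torques, N m; "eef_pos": TCP position; "tcp_rot": TCP orientation; "wrist_force": force on the tool from outside, world axes, zero at the start; "ft_torque": the same for the moment, N m; "grip_width": finger opening in m; "grip_force": force on a finger pad.
Only numpy, scipy, OpenCV 4.12 (cv2) and the standard library are available. Lean on these libraries where they do the work, as an engineer would, in place of code of your own. Each camera call takes 0.05 s, during which the arm holds its last target. There are 200 camera calls.

## Working session

There is one attempt and no reset: what is moved stays moved. The work goes in short steps, Python scripts to look and compute and a shell command to move; the robot and the scene stay as the last step left them, time stands still between calls to the robot, and variables do not carry over. Pictures are saved under pics/ and viewed, at most 10 in all, crops included, and the job is handed in when it is done.

```bash
ls; mkdir -p pics; python3 - <<'E'
from plant import r, imaging
import cv2,numpy as np
s=r.sense(); print(s['time_s'],s['eef_pos'],s['tcp_rot'],s['grip_width'])
for n in('top','side'):
    c=imaging.capture(n); cv2.imwrite(f'pics/{n}0.png',c['pixels']); np.savez(f'{n}0.npz',**c)
    print(n,c['fx'],c['cx'],c['cy'],np.round(c['T'],3).tolist())
a=cv2.imread('pics/top0.png');b=cv2.imread('pics/side0.png')
E
```

```text
pics
0.0 [ 0.22220807 -0.63660666  0.22996179] [-3.13936177e+00 -9.20926872e-05  3.35833289e-01] 0.08509627055460174
top 442.08990592267344 276.75996044020025 215.4155346421651 [[-0.026, -0.991, 0.132, 0.478], [-0.999, 0.028, 0.015, -0.031], [-0.018, -0.131, -0.991, 1.087], [0.0, 0.0, 0.0, 1.0]]
side 382.56385606376693 282.61858386057287 208.1864892302293 [[0.978, -0.155, 0.136, 0.492], [-0.207, -0.73, 0.651, -0.487], [-0.002, -0.665, -0.747, 0.573], [0.0, 0.0, 0.0, 1.0]]
```

View pics/top0.png

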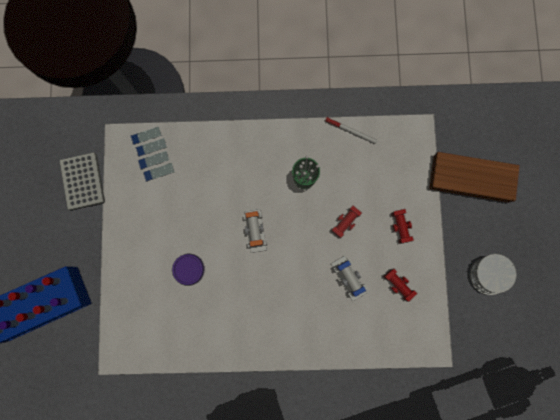

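View pics/side0.png

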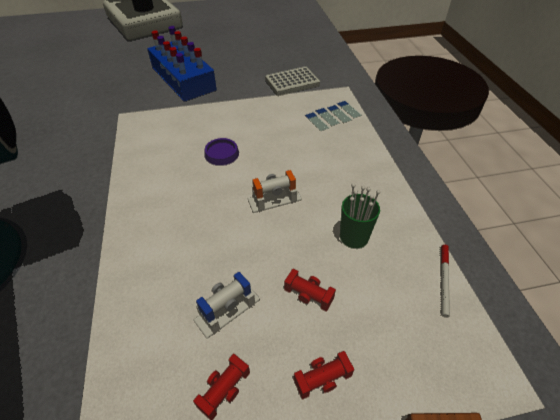

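Candidates in the top view: the blue-ended float at (348,278), the orange float at (255,230), and red look-alikes at (346,221), (402,226) and (400,285). I choose the blue-capped one at (348,278), which is at (224,297) in the side view. The purple holder is at (188,269), and the pot is at (305,173).

```bash
cat > h.py <<'E'
import numpy as np,cv2
def cast(c,px,z,T=None):
    T=c['T'] if T is None else T
    px=np.atleast_2d(px).astype(float)
    d=np.c_[(px[:,0]-c['cx'])/c['fx'],(px[:,1]-c['cy'])/c['fy'],np.ones(len(px))]@T[:3,:3].T
    o=T[:3,3]
    return o+d*((z-o[2])/d[:,2])[:,None]
def blobs(c,lo,hi,roi=None,amin=25):
    m=cv2.inRange(cv2.cvtColor(c['pixels'],cv2.COLOR_BGR2HSV),np.array(lo),np.array(hi))
    if roi: k=np.zeros_like(m);k[roi[1]:roi[3],roi[0]:roi[2]]=1;m*=k
    n,l,s,ce=cv2.connectedComponentsWithStats(m)
    return [(ce[i],s[i,4],np.argwhere(l==i)[:,::-1]) for i in range(1,n) if s[i,4]>=amin]
BLUE=((105,120,40),(128,255,255))
E
python3 - <<'E'
from h import *
for n,roi,pr in(('top',(310,250,380,310),(165,245,215,295)),('side',(190,265,265,330),(195,130,250,170))):
    c=dict(np.load(n+'0.npz'))
    P=[]
    for ce,a,_ in blobs(c,*BLUE,roi):
        p=cast(c,ce,0.055)[0];P.append(p);print(n,'cap',ce.round(1),a,p.round(4))
    if len(P)==2:
        d=P[1]-P[0];print(' mid',(P[0]+P[1])/2,'yaw',np.arctan2(d[1],d[0]),np.linalg.norm(d))
    for ce,a,px in blobs(c,(125,60,30),(150,255,255),pr):
        q=cast(c,px,0.02); print(n,'holder',ce.round(1),a,'minmax mid',((q.min(0)+q.max(0))/2).round(4),np.ptp(q,axis=0).round(3))
c=dict(np.load('top0.npz'));cr=c['pixels'][200:320,290:450]
cv2.imwrite('pics/crop1.png',cv2.resize(cr,None,fx=5,fy=5,interpolation=2))
E
```

```text
top cap [343.5 265.2] 52 [ 0.4946 -0.1672  0.055 ]
top cap [358.7 291.1] 49 [ 0.4345 -0.1993  0.055 ]
 mid [ 0.46458926 -0.1832527   0.055     ] yaw -2.6515598158156606 0.06811770915959997
top holder [187.5 269.1] 756 minmax mid [0.496  0.2027 0.02  ] [0.072 0.075 0.   ]
side cap [242.8 282. ] 146 [ 0.4946 -0.1721  0.055 ]
side cap [205.4 308.5] 189 [ 0.4347 -0.2049  0.055 ]
 mid [ 0.46465025 -0.18848692  0.055     ] yaw -2.6412811858326877 0.06835032286702077
side holder [221.  151.1] 733 minmax mid [0.4939 0.1928 0.02  ] [0.073 0.093 0.   ]
```

View pics/crop1.png

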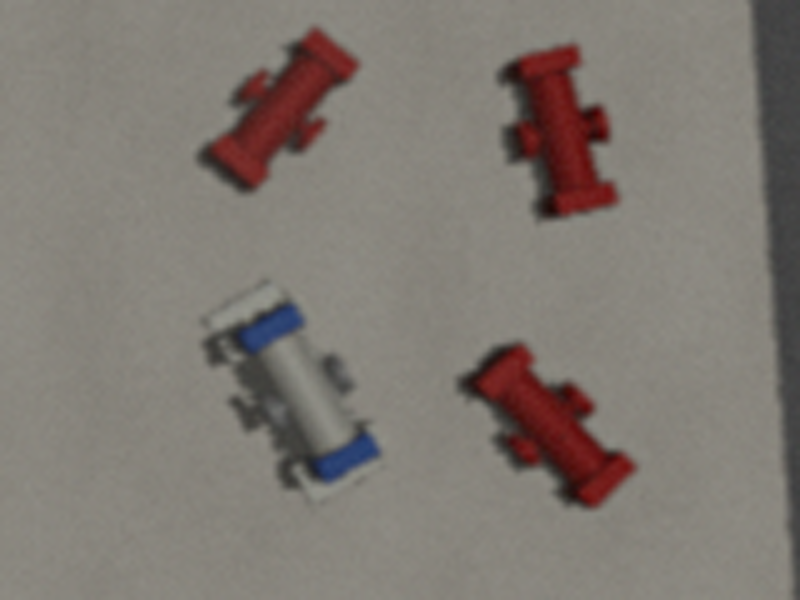

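The crop confirms it: blue caps at crop (270,327) and (347,457), with steel discs at (262,412) and (340,372) on the white rest. Now I turn to the tube's yaw and move above it.

```bash
python3 -m pendant '[[[0,0,0],[0,0,-1],1],[[0,0,0],[0,0,-1],1],[[0.8,-0.52,0],[0,0,0],1],[[0.8,-0.52,0],[0,0,0],1],[[0.8,-0.52,0],[0,0,0],1],[[0.8,-0.52,0],[0,0,0],1],[[0.8,-0.52,0],[0,0,0],1],[[0.8,-0.52,0],[0,0,0],1],[[0.8,-0.52,0],[0,0,0],1],[[0.8,-0.52,0],[0,0,0],1]]'
python3 -m pendant '[[[0.8,-0.52,0],[0,0,0],1],[[0.8,-0.52,0],[0,0,0],1],[[0.8,-0.52,0],[0,0,0],1],[[0.8,-0.52,0],[0,0,0],1],[[0.8,-0.52,0],[0,0,0],1],[[0.8,-0.52,0],[0,0,0],1],[[0.8,-0.52,0],[0,0,0],1],[[0.8,-0.52,0],[0,0,0],1],[[0.8,-0.52,0],[0,0,0],1],[[0,0,0],[0,0,0],1]]'
cat >> h.py <<'E'
from scipy.spatial.transform import Rotation as Rn
def tool(s):
    T=np.eye(4);T[:3,:3]=Rn.from_euler('xyz',s['tcp_rot']).as_matrix();T[:3,3]=s['eef_pos'];return T
def wrist(name):
    from plant import r,imaging
    s=r.sense();c=imaging.capture('wrist');c['T']=tool(s)@c['T_tool_cam']
    cv2.imwrite(f'pics/{name}.png',c['pixels']);return s,c
E
python3 - <<'E'
from h import *
s,c=wrist('w1');print(s['time_s'],s['eef_pos'],s['tcp_rot'],c['T_tool_cam'].round(3).tolist())
P=[]
for ce,a,_ in blobs(c,*BLUE,amin=150):
    p=cast(c,ce,0.055)[0];P.append(p);print(ce,a,p)
E
```

```text
time_s: 0.93
eef_pos: [0.3322, -0.4346, 0.2307]
tcp_rot: [-3.141, 0.0, 0.496]
wrist_force: [0.5, -0.9, 0.6]
grip_width: 0.0859
grip_force: 0.0
time_s: 1.77
eef_pos: [0.4565, -0.206, 0.2309]
tcp_rot: [-3.14, -0.002, 0.499]
wrist_force: [0.4, -1.4, 0.1]
grip_width: 0.0854
grip_force: 0.0
1.7667 [ 0.4565347  -0.20598279  0.23088085] [-3.13958442e+00 -1.59970012e-03  4.99426499e-01] [[-0.0, -0.945, -0.328, 0.084], [1.0, -0.0, 0.0, -0.001], [-0.0, -0.328, 0.945, -0.144], [0.0, 0.0, 0.0, 1.0]]
[264.18913043 130.89130435] 460 [ 0.49183843 -0.16838292  0.055     ]
[264.84025559 204.98083067] 313 [ 0.4307217  -0.20117912  0.055     ]
```

View pics/w1.png

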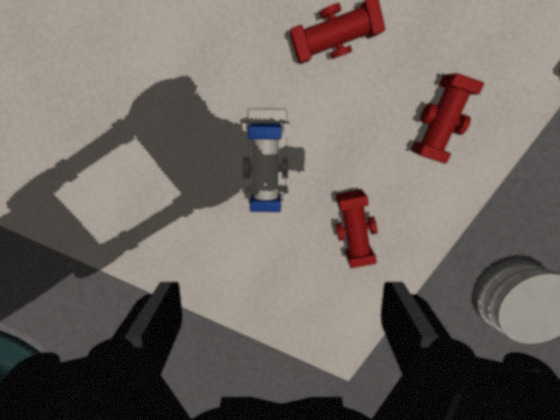

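The wrist view shows the blue float upright in the image at (265,168), with discs at (248,168) and (284,168), so its yaw is aligned. The red parts lie at (357,228), (447,118) and (336,30), clear of the fingers.

```bash
python3 -m pendant '[[[0.25,-0.22,0.5],[0,0,0],1],[[0.25,-0.22,1],[0,0,0],1],[[0,0,1],[0,0,0],1],[[0,0,1],[0,0,0],1],[[0,0,0.5],[0,0,0],1],[[0,0,0],[0,0,0],1],[[0,0,0],[0,0,0],1]]'
python3 - <<'E'
from h import *
s,c=wrist('w2');T=tool(s);print(s['time_s'],s['eef_pos'],s['tcp_rot'])
for ce,a,px in blobs(c,*BLUE,amin=150):
    p=cast(c,ce,0.055)[0];q=(np.linalg.inv(T)@np.r_[p,1])[:3];print(ce,a,p,'tool',q.round(4),px.min(0),px.max(0))
g=c['pixels']; cv2.imwrite('pics/w2c.png',cv2.resize(g[150:400,180:400],None,fx=2.3,fy=2.3))
np.savez('w2.npz',**c,TT=T)
E
```

```text
time_s: 2.4
eef_pos: [0.4608, -0.1915, 0.1103]
tcp_rot: [-3.139, 0.002, 0.495]
wrist_force: [-0.1, -0.3, 0.7]
grip_width: 0.0854
grip_force: 0.0
2.4 [ 0.46076353 -0.19145847  0.11025871] [-3.13937728e+00  1.97986516e-03  4.95013852e-01]
[273.69178082 170.57229833] 1314 [ 0.49311184 -0.16819791  0.055     ] tool [ 0.0396 -0.005   0.0552] [248 157] [299 184]
[273.77861635 278.71194969] 795 [ 0.43080826 -0.20132173  0.055     ] tool [-0.0309 -0.0054  0.0553] [252 260] [296 288]
```

View pics/w2.png

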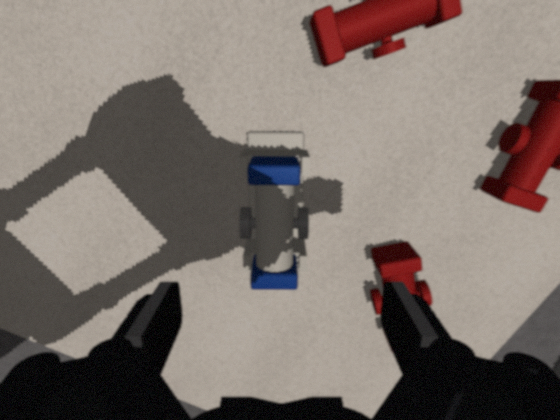

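The view from 0.11 m shows the discs at (246,223) and (303,223), with the caps at (274,171) and (274,279). A red look-alike at (400,280) is near the right fingertip's path, so I'll check that clearance.

```bash
python3 - <<'E'
from h import *
c=dict(np.load('w2.npz'));Ti=np.linalg.inv(c['TT'])
f=lambda px,z:(np.c_[cast(c,px,z),np.ones(len(np.atleast_2d(px)))]@Ti.T)[:,:3].round(4)
print('discs',f([[246,223],[303,223]],.047))
t=dict(np.load('top0.npz'))
for z in(.01,.03):
  for ce,a,px in blobs(t,(0,120,60),(8,255,255),(320,200,425,310)):
    q=(np.c_[cast(t,px,z),np.ones(len(px))]@Ti.T)[:,:2]; print(z,ce.round(),a,q.min(0).round(3),q.max(0).round(3),'in |x|<.02:',q[abs(q[:,0])<.02][:,1].min(initial=9).round(3))
E
```

```text
discs [[ 0.0042 -0.0228  0.0633]
 [ 0.0043  0.0131  0.0632]]
0.01 [346. 221.] 338 [0.103 0.02 ] [0.152 0.102] in |x|<.02: 9.0
0.01 [402. 226.] 324 [0.009 0.15 ] [0.09 0.2 ] in |x|<.02: 0.15
0.01 [400. 285.] 364 [-0.109  0.072] [-0.027  0.116] in |x|<.02: 9.0
0.03 [346. 221.] 338 [0.103 0.017] [0.15  0.098] in |x|<.02: 9.0
0.03 [402. 226.] 324 [0.01  0.145] [0.09  0.194] in |x|<.02: 0.145
0.03 [400. 285.] 364 [-0.105  0.068] [-0.025  0.112] in |x|<.02: 9.0
```

```bash
python3 -m pendant '[[[0.14,-0.17,0],[0,0,0],1],[[0,0,0.7],[0,0,0],1],[[0,0,0.7],[0,0,0],1],[[0,0,0.7],[0,0,0],1],[[0,0,0.4],[0,0,0],1],[[0,0,0.27],[0,0,0],1],[[0,0,0],[0,0,0],1],[[0,0,0],[0,0,0],1],[[0,0,0],[0,0,0],-1],[[0,0,0],[0,0,0],-1]]'
python3 -m pendant '[[[0,0,0],[0,0,0],-1],[[0,0,0],[0,0,0],-1],[[0,0,0],[0,0,0],-1],[[0,0,0],[0,0,0],-1],[[0,0,0],[0,0,0],-1],[[0,0,0],[0,0,0],-1]]'
```

```text
time_s: 3.28
eef_pos: [0.4647, -0.1853, 0.0297]
tcp_rot: [3.139, -0.002, 0.496]
wrist_force: [-0.0, -0.3, 0.5]
grip_width: 0.0635
grip_force: 0.0
time_s: 3.78
eef_pos: [0.4642, -0.1851, 0.0294]
tcp_rot: [3.14, -0.001, 0.496]
wrist_force: [-0.5, 0.8, 5.7]
grip_width: 0.0408
grip_force: 60.7
```

```bash
python3 -m pendant '[[[0,0,-0.3],[0,0,0],-1],[[0,0,-0.5],[0,0,0],-1],[[0,0,-0.7],[0,0,0],-1],[[0,0,-0.7],[0,0,0],-1],[[0,0,-0.7],[0,0,0],-1],[[0,0,-0.7],[0,0,0],-1],[[0,0,-0.5],[0,0,0],-1],[[0,0,-0.2],[0,0,0],-1],[[0,0,0],[0,0,0],-1],[[0,0,0],[0,0,0],-1]]'
python3 -m pendant '[[[0,0,0],[0,0,0],-1],[[0,0,0],[0,0,0],-1],[[0,0,0],[0,0,0],-1],[[0,0,0],[0,0,0],-1],[[0,0,0],[0,0,0],-1],[[0,0,0],[0,0,0],-1],[[0,0,0],[0,0,0],-1],[[0,0,0],[0,0,0],-1]]'
python3 - <<'E'
from h import *
from plant import imaging
s,c=wrist('w3');d=imaging.capture('side')['pixels'][140:350,130:340]
cv2.imwrite('pics/lift.png',np.hstack([cv2.resize(d,(420,420)),c['pixels'][:,90:470]]))
E
```

```text
time_s: 4.62
eef_pos: [0.4629, -0.1845, 0.1568]
tcp_rot: [-3.141, 0.0, 0.496]
wrist_force: [0.4, 0.3, -1.7]
grip_width: 0.041
grip_force: 60.8
time_s: 5.28
eef_pos: [0.4633, -0.1847, 0.1571]
tcp_rot: [-3.142, 0.0, 0.496]
wrist_force: [0.4, 0.3, -1.6]
grip_width: 0.041
grip_force: 60.8
```

View pics/lift.png

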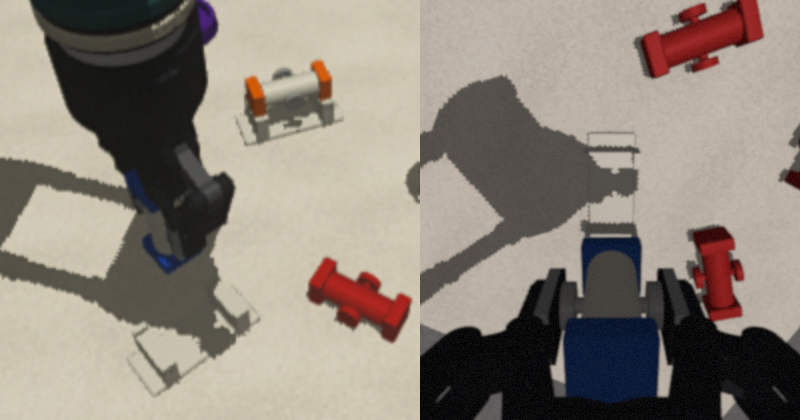

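The left half shows the float lifted off its rest and turned steeply, with its lower blue cap at about (165,255). In the wrist view the caps are at (612,260) and (612,360). I'll measure the tilt from depth.

```bash
cat >> h.py <<'E'
def tilt(tag):
    s,c=wrist(tag);Z=c['range_z'];P=[]
    for ce,a,px in blobs(c,(100,90,15),(130,255,255),(150,150,400,420),amin=200):
        z=Z[px[:,1],px[:,0]];ok=(z>.05)&(z<.4);px=px[ok];z=z[ok]
        q=np.c_[(px[:,0]-c['cx'])/c['fx']*z,(px[:,1]-c['cy'])/c['fy']*z,z,np.ones(len(z))]@c['T_tool_cam'].T
        print(tag,s['time_s'],ce.round(),a,'tool med',np.median(q,0)[:3].round(4),'lo',np.percentile(q,3,0)[:3].round(4),'hi',np.percentile(q,97,0)[:3].round(4))
E
python3 -c "
from h import *
tilt('w4')"
```

```text
w4 5.3833 [281. 251.] 1137 tool med [ 0.0111 -0.0008  0.0117] lo [-0.0047 -0.0144  0.0103] hi [0.0134 0.0128 0.0185]
w4 5.3833 [281. 359.] 7518 tool med [ 0.0065 -0.0008 -0.0566] lo [-0.0089 -0.0142 -0.0578] hi [ 0.0138  0.0125 -0.0478]
```

The float hangs vertically: both caps have front faces at tool x≈0.0135, and the top is at z −57 mm, so its centre is about 17 mm behind the TCP. I'll travel towards the holder and stop 60 mm short in tool x so the wrist camera can see the well.

```bash
python3 -m pendant '[[[0.2,-0.4,0],[0,0,0],-1],[[0.36,-0.77,0],[0,0,0],-1],[[0.36,-0.77,0],[0,0,0],-1],[[0.36,-0.77,0],[0,0,0],-1],[[0.36,-0.77,0],[0,0,0],-1],[[0.36,-0.77,0],[0,0,0],-1],[[0.36,-0.77,0],[0,0,0],-1],[[0.36,-0.77,0],[0,0,0],-1],[[0.36,-0.77,0],[0,0,0],-1],[[0.36,-0.77,0],[0,0,0],-1]]'
python3 -m pendant '[[[0.36,-0.77,0],[0,0,0],-1],[[0.36,-0.77,0],[0,0,0],-1],[[0.36,-0.77,0],[0,0,0],-1],[[0.3,-0.77,0],[0,0,0],-1],[[0.2,-0.4,0],[0,0,0],-1],[[0,0,0],[0,0,0],-1],[[0,0,0],[0,0,0],-1],[[0,0,0],[0,0,0],-1]]'
python3 - <<'E'
from h import *
s,c=wrist('w5');T=tool(s);print(s['eef_pos'],s['tcp_rot'],s['q'].round(2) if hasattr(s['q'],'round') else s['q'])
for ce,a,px in blobs(c,(122,60,20),(155,255,255),amin=400):
    (x,y),rad=cv2.minEnclosingCircle(px.astype(np.float32));e=cv2.fitEllipse(cv2.convexHull(px.astype(np.int32)))
    print(ce,a,px.min(0),px.max(0))
    h=cv2.convexHull(px.astype(np.int32))[:,0]
    q=cast(c,h,.02);A=np.c_[2*q[:,:2],np.ones(len(q))];s_=np.linalg.lstsq(A,(q[:,:2]**2).sum(1),rcond=None)[0];print('circ',s_[:2],np.sqrt(s_[2]+s_[:2]@s_[:2]),'tool',(np.linalg.inv(T)@np.r_[s_[:2],.02,1])[:3])
E
```

```text
time_s: 6.27
eef_pos: [0.4488, 0.0596, 0.1573]
tcp_rot: [-3.141, -0.0, 0.496]
wrist_force: [1.0, 0.2, -2.2]
grip_width: 0.0408
grip_force: 61.0
time_s: 6.93
eef_pos: [0.4411, 0.172, 0.1571]
tcp_rot: [3.141, 0.001, 0.496]
wrist_force: [-0.0, -0.3, -0.8]
grip_width: 0.0408
grip_force: 61.1
[0.44108842 0.17200431 0.15708137] [3.14133049e+00 5.36029105e-04 4.96348876e-01] [ 0.32 -0.06  2.1  -0.    1.1   1.39]
[276.86288352 117.58050502] 7366 [230  68] [324 167]
circ [0.49314737 0.20464697] 0.03691774235177466 tool [ 0.06139535 -0.00394809  0.13704745]
```

View pics/w5.png

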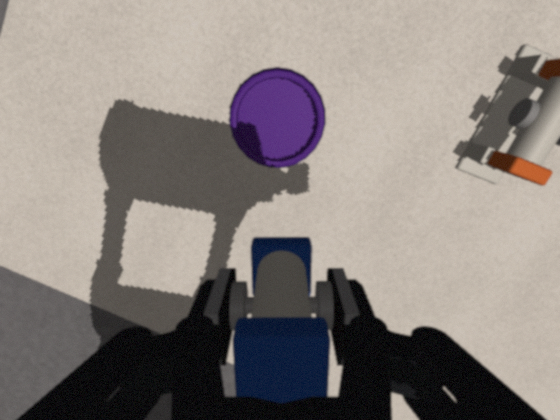

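The wrist view shows the holder at (277,118), the hanging float at (281,300), and the orange float well off to the right at about (530,120). From the holder fit, I need +62.5 mm in tool x and −2.5 mm in y, then down.

```bash
python3 -m pendant '[[[0.3,-0.08,0],[0,0,0],-1],[[0.5,0,0],[0,0,0],-1],[[0.5,0,0],[0,0,0],-1],[[0.5,0,0],[0,0,0],-1],[[0.28,0,0],[0,0,0],-1],[[0,0,0],[0,0,0],-1],[[0,0,0],[0,0,0],-1],[[0,0,0],[0,0,0],-1],[[0,0,0],[0,0,0],-1],[[0,0,0],[0,0,0],-1]]'
python3 -m pendant '[[[0,0,0.4],[0,0,0],-1],[[0,0,0.6],[0,0,0],-1],[[0,0,0.6],[0,0,0],-1],[[0,0,0.6],[0,0,0],-1],[[0,0,0.4],[0,0,0],-1],[[0,0,0.2],[0,0,0],-1],[[0,0,0],[0,0,0],-1],[[0,0,0],[0,0,0],-1],[[0,0,0],[0,0,0],-1],[[0,0,0],[0,0,0],-1]]'
python3 -c "
from h import *
tilt('w6')"
python3 - <<'E'
from h import *
from plant import imaging
d=imaging.capture('side')['pixels'][80:220,150:320];cv2.imwrite('pics/low.png',cv2.resize(np.hstack([d]),None,fx=3,fy=3))
w=cv2.imread('pics/w6.png')[180:420,160:400];cv2.imwrite('pics/low.png',np.hstack([cv2.resize(d,(480,396)),cv2.resize(w,(320,396))]))
E
```

```text
time_s: 7.82
eef_pos: [0.4946, 0.2036, 0.1571]
tcp_rot: [-3.142, 0.0, 0.496]
wrist_force: [0.7, -0.8, -1.0]
grip_width: 0.041
grip_force: 61.1
time_s: 8.65
eef_pos: [0.4963, 0.2044, 0.0745]
tcp_rot: [3.141, -0.002, 0.496]
wrist_force: [1.1, 0.6, -1.2]
grip_width: 0.0411
grip_force: 61.1
w6 8.65 [280. 250.] 1493 tool med [ 0.0112 -0.0013  0.012 ] lo [-0.017  -0.0201  0.0103] hi [0.0138 0.0137 0.0652]
w6 8.65 [281. 359.] 7365 tool med [ 0.0063 -0.0008 -0.0566] lo [-0.009  -0.0141 -0.0578] hi [ 0.0133  0.0125 -0.048 ]
```

View pics/low.png

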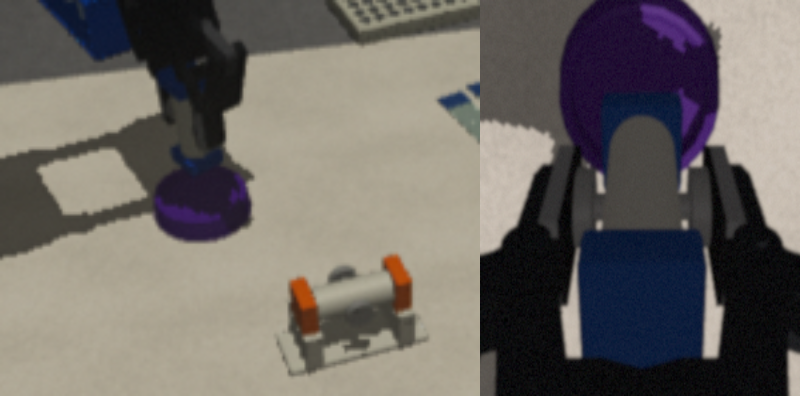

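The views show the float hanging upright just above the purple holder (side crop at (200,205)) and centred across it. I'll descend slowly and watch the force.

```bash
python3 -m pendant '[[[0,0,0.3],[0,0,0],-1],[[0,0,0.3],[0,0,0],-1],[[0,0,0.3],[0,0,0],-1],[[0,0,0.2],[0,0,0],-1],[[0,0,0.1],[0,0,0],-1],[[0,0,0.1],[0,0,0],-1],[[0,0,0],[0,0,0],-1],[[0,0,0],[0,0,0],-1],[[0,0,0],[0,0,0],-1]]'
python3 -m pendant '[[[0,0,0.05],[0,0,0],-1],[[0,0,0.03],[0,0,0],-1],[[0,0,0],[0,0,0],-1],[[0,0,0],[0,0,0],-1]]'
```

```text
time_s: 9.5
eef_pos: [0.4956, 0.2041, 0.0345]
tcp_rot: [3.142, -0.001, 0.496]
wrist_force: [0.4, 1.0, -1.7]
grip_width: 0.041
grip_force: 61.1
time_s: 9.83
eef_pos: [0.496, 0.2043, 0.0324]
tcp_rot: [3.141, -0.002, 0.496]
wrist_force: [1.2, 1.5, 0.8]
grip_width: 0.0407
grip_force: 61.4
```

```bash
python3 -m pendant '[[[0,0,0.03],[0,0,0],-1],[[0,0,0],[0,0,0],-1],[[0,0,0],[0,0,0],-1],[[0,0,0],[0,0,0],-1]]'
python3 -c "
from h import *
tilt('w7')"
```

```text
time_s: 10.17
eef_pos: [0.496, 0.2043, 0.0323]
tcp_rot: [3.141, -0.001, 0.496]
wrist_force: [-3.1, -0.4, 7.4]
grip_width: 0.041
grip_force: 62.3
w7 10.1667 [281. 252.] 1563 tool med [ 0.0109 -0.0008  0.0121] lo [-0.0109 -0.0167  0.0104] hi [0.0134 0.014  0.0234]
w7 10.1667 [281. 359.] 7507 tool med [ 0.0066 -0.0008 -0.0566] lo [-0.0088 -0.0142 -0.0578] hi [ 0.0137  0.0126 -0.0478]
```

The float is down and upright with 7 N on the floor. I'll release it and withdraw.

```bash
python3 -m pendant '[[[0,0,0],[0,0,0],0.3],[[0,0,0],[0,0,0],0.6],[[0,0,0],[0,0,0],1],[[0,0,0],[0,0,0],1],[[0,0,0],[0,0,0],1],[[0,0,0],[0,0,0],1],[[0,0,0],[0,0,0],1]]'
python3 -m pendant '[[[0,0,-0.3],[0,0,0],1],[[0,0,-0.6],[0,0,0],1],[[0,0,-0.8],[0,0,0],1],[[0,0,-0.8],[0,0,0],1],[[0,0,-0.8],[0,0,0],1],[[0,0,-0.8],[0,0,0],1],[[0,0,-0.5],[0,0,0],1],[[0,0,0],[0,0,0],1],[[0,0,0],[0,0,0],1]]'
python3 - <<'E'
from h import *
from plant import imaging
s,c=wrist('w8');d=imaging.capture('side')['pixels'][80:260,150:400]
cv2.imwrite('pics/end.png',np.hstack([cv2.resize(d,(480,346)),cv2.resize(c['pixels'],(320,346))]))
Z=c['range_z'];Ps=[]
for n,(lo,hi) in dict(blue=((100,90,15),(121,255,255)),purp=((122,60,20),(155,255,255))).items():
  for ce,a,px in blobs(c,lo,hi,amin=300):
    z=Z[px[:,1],px[:,0]]
    q=np.c_[(px[:,0]-c['cx'])/c['fx']*z,(px[:,1]-c['cy'])/c['fy']*z,z,np.ones(len(z))]@c['T'].T
    print(n,ce.round(),a,'med',np.median(q,0)[:3].round(4),((np.percentile(q,2,0)+np.percentile(q,98,0))/2)[:2].round(4),'ztop',np.percentile(q[:,2],97).round(4))
E
```

```text
time_s: 10.8
eef_pos: [0.4951, 0.2039, 0.0307]
tcp_rot: [-3.142, 0.0, 0.496]
wrist_force: [-0.4, -0.4, -0.4]
grip_width: 0.085
grip_force: 0.0
time_s: 11.55
eef_pos: [0.4961, 0.2043, 0.1703]
tcp_rot: [3.141, -0.003, 0.496]
wrist_force: [-0.4, 0.3, 0.4]
grip_width: 0.0854
grip_force: 0.0
blue [281. 213.] 2135 med [0.4979 0.2057 0.0889] [0.4962 0.2058] ztop 0.0904
purp [279. 180.] 3224 med [0.5071 0.217  0.0118] [0.4957 0.2061] ztop 0.0226
```

View pics/end.png

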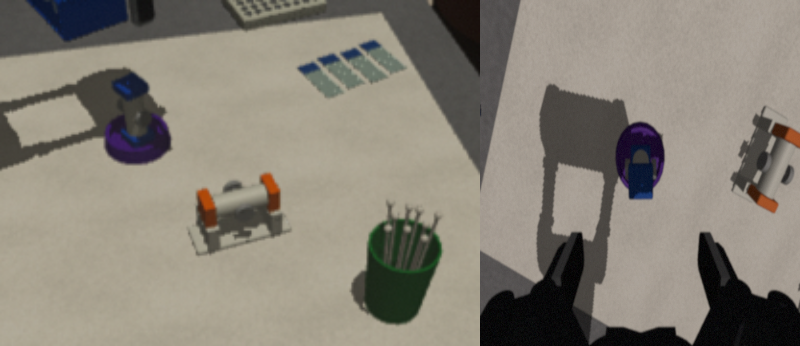

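The float stands upright in the holder (side crop at (133,115)). Its cap top is at z≈0.089, centred within a couple of mm. The orange float and the pot are unmoved, and the gripper is clear, so I'm handing in.

```bash
python3 -c "
from plant import r
print(r.job_done())"
```

```text
the job is handed in; nothing more can be done
None
```

I handed the job in: the blue-ended float stands released and upright on its heavy end, within about 2 mm of the purple holder's centre, and the orange float and green pot were not touched; the hand-in returned no verdict.

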